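# Turn the sample dish to the jar with the ball in it

## Task

Pick the round wooden ball out of the grey bin, leaving the other wooden pieces in the bin, and set it in the middle of the white dish. Then take the dish by its upright grip, lift it clear of its mat without turning it yet, and turn it a quarter turn, level and with the ball staying in the middle, so that its pouring lip comes to stand over the mouth of the open jar (the one without a lid). Finish while still holding the dish there in the air: level, touching neither jar, the ball still in the middle.

Things in the scene. Friction and masses are not known exactly. Their poses are not given: they have to be found in the camera images.
- ball_center (a point): centre of the plain wooden ball, 40 mm in diameter, about 24 g; the only ball among the wooden pieces loose in the bin, and it rolls freely. Its axes mean nothing. At the start its centre is 25 mm above the table, at least 60 mm from the bin's x-end walls, 50 mm from its y-side walls and 85 mm from the centres of the other pieces
- bin_in (a point): centre of the inner floor of the fixed grey plastic bin, 5 mm above the table; x and y axes along its sides; inside 245 mm (x) by 215 mm (y), walls 5 mm thick, rim 45 mm above the table
- cube_center (a point): centre of a wooden cube, 32 mm, loose in the bin; stays there
- spool_center (a point): centre of an upright wooden spool, 34 mm in diameter, 36 mm high, loose in the bin; stays there
- hoop_center (a point): centre of a wooden ring lying flat, 42 mm outside diameter, 12 mm high, loose in the bin; stays there
- dish: shallow round white dish, about 160 g, loose on the mat; origin at the centre of its underside, z up, x from grip to lip. Foot 100 mm across, rim 166 mm across, 30 mm high. Hollowed inside: flat 24 mm across in the centre, 6 mm above the underside, rising 8 mm to radius 48 mm, then 16 mm to radius 80 mm; a ball set near the middle rolls to the centre, its own centre then 26 mm above the underside
- dish_grip (a point): grip of the dish: an upright tab on the rim at dish x = -88 mm, 10 mm thick along dish x, 40 mm wide along dish y, top 80 mm above the underside; the point is on its middle plane, 61 mm above the underside; axes as the dish's. Pinched from above across the 10 mm, one finger on the inner side above the dish, 60 mm free between tab and ball
- dish_lip (a point): outer end of the dish's pouring lip, a channel 32 mm wide that juts out of the rim opposite the grip; at dish x = 106 mm, 30 mm above the underside; axes as the dish's
- mat: fixed square cork mat, 140 mm, 4 mm thick, on which the dish stands at the start, the dish's axes along the mat's; origin at the centre of its underside. The jars stand about 165 mm away on either side of it, along its +y and -y
- jar_mouth (a point): centre of the mouth of the open glass jar, which is fixed, 90 mm high and 80 mm across, mouth 68 mm across inside; it stands on the mat's +y or -y side
- lidded: closed jar with a steel lid, of the same size (90 mm high, 79 mm across), fixed, on the other side of the mat; origin at the centre of its underside
There are look-alikes about, which are no part of the job. What is shaped like the part that bears jar_mouth but yellow is not meant.

How it is judged (in metres and radians):
On the way, in this order (a step that is already met when the one before it is completed fails the run):
1. the ball is lifted out of the bin (height (world z) of ball_center above 0.07 m and height (world z) of dish below 0.01 m), for 0.1 s.
2. the ball lies released in the middle of the dish, which stands on its mat, unturned (z of ball_center in the frame of dish below 0.035 m and horizontal distance between ball_center and dish below 0.022 m and contact force between ball and the fingers below 0.05 N and height (world z) of dish below 0.01 m and angle between the x axis of dish and the x axis of mat, either way round below 0.4 rad), for 0.2 s.
3. the dish is lifted clear of the mat, level, not yet turned, the ball in it (height (world z) of dish above 0.03 m and angle between dish's own z axis and vertical below 0.2 rad and angle between the x axis of dish and the x axis of mat, either way round below 0.5 rad and horizontal distance between ball_center and dish below 0.045 m), for 0.1 s.
At the end, for the whole second after the job is handed in: Gripper holds dish in the air (underside over 62 mm), still, level within 0.12 rad, a quarter turn (within 0.22 rad) from the mat's axes, lip end within 27 mm sideways of the open jar's mouth centre, touching no jar; ball free within 22 mm of the middle; cube, spool, ring in the bin (horizontal distance between dish_lip and jar_mouth below 0.027 m and angle between the x axis of dish and the x axis of mat, either way round above 1.35 rad and height (world z) of dish above 0.062 m and angle between dish's own z axis and vertical below 0.12 rad and horizontal distance between ball_center and dish below 0.022 m and z of ball_center in the frame of dish between 0.015 and 0.035 m and contact force between dish and the fingers above 1 N and contact force between ball and the arm below 0.05 N and contact force between ball and the fingers below 0.05 N and contact force between dish and jar below 0.05 N and contact force between dish and lidded below 0.05 N and linear speed of dish below 0.03 m/s and height (world z) of each of cube_center, spool_center, hoop_center below 0.06 m and x of cube_center in the frame of bin_in between -0.122 and 0.122 m and y of cube_center in the frame of bin_in between -0.107 and 0.107 m and x of spool_center in the frame of bin_in between -0.122 and 0.122 m and y of spool_center in the frame of bin_in between -0.107 and 0.107 m and x of hoop_center in the frame of bin_in between -0.122 and 0.122 m and y of hoop_center in the frame of bin_in between -0.107 and 0.107 m); the arm keeps its last pose, push and grip.
It fails at once if the dish is tipped by more than 0.35 rad (angle between dish's own z axis and vertical above 0.35 rad).
It fails at once if the ball rolls away from the middle (more than 45 mm) while the dish is in the air (height (world z) of dish above 0.02 m and horizontal distance between ball_center and dish above 0.045 m).
It also fails if it takes over 72 s, if anything falls off the work surface, if the arm or the gripper's body presses on something with over 40 N, if the wrist force passes 120 N, or if a joint passes its speed limit or range.

## Robot

A 6-joint arm with a two-finger parallel gripper is mounted at the origin on the work surface. World frame = base frame: x ahead of the robot, y to its left, z up, the work surface at z = 0. Lengths are in mm, angles in rad, forces in N, time in s.
With the tool pointing down it reaches from about 350 to 975 mm from the base axis. Payload 7.1 kg.
Tool frame: the origin (TCP) lies midway between the tips of the shut fingers; the grasp point (between the pads) lies 19 mm behind it; z points along the fingers, y is the line along which they close (so a half turn about z gives the same grasp; the last joint's range is limited). The gripper opens to 88 mm and grips with 3 to 60 N. Pads are 20 mm wide; open, the fingers measure 115 mm over their backs; the gripper's body (75 mm by 178 mm) begins 61 mm behind the grasp point.
Start: joints at [1.152, 0.423, 1.63, -0, 1.089, -0.019], TCP at [243.239, 575.708, 222.675] pointing down, gripper open.
Joint ranges: [-3, 3], [-0.9, 2.11], [0.09, 2.58], [-1.31, 4.45], [0.11, 2.69], [-2.54, 2.54]. Speed limits (rad/s): [2.39, 2.39, 3.01, 3.14, 3.14, 3.14].

## Interface

Orientations are given as a rotation vector (axis times angle).
In Python, from workcell import ctrl gives the robot as it stands. The module is installed in compiled form; this text tells all that it offers.
- The arm moves only by the tool servo_tool, never from a script. Its argument "increments" is a list of rows, each a list of 7 numbers: the shift along the world's x, y, z in cm, then the turn, a rotation vector about the world's x, y, z in degrees, then the opening, from -1 (shut) to 1 (fully open). A call has 1 to 20 rows; each row is the pose to reach, as a shift and turn from the pose commanded when the call began; what a row does not reach only later rows make up. A row lasts 1/12 s, in which the tool goes at most 41.7 mm and 7.16 degrees, less where a joint would pass 70% of its speed; a pose out of reach is approached as far as the arm can. A call with a gripper value outside its range is refused whole. The fingers move at their own pace and stop on an object; the grip force is fixed at half the most. Time passes only in rows, so rows that repeat a pose let the fingers close. It gives the time, the measured TCP pose, the force, the opening and the grip force at its end, in the units of the state.
- ctrl.get_obs(): the state, without advancing time (a new reading comes with each control period).
- ctrl.get_image(name): name is "side" or "top" or "wrist"; returns a dict with "image" (384x512x3 uint8, red, green, blue), "fx", "fy", "cx", "cy" (pixels), "extrinsics" (4x4, takes a point from camera to world coordinates); the wrist camera has in their place "tool_from_camera" (4x4, takes a point from camera to tool coordinates, whose origin is the TCP and whose axes are the flange's). Camera axes: x right, y up, looking along -z (the intrinsics and any distortion apply to the point x, -y, -z); pixel columns grow to the right and rows downward; lengths in mm; the calibration is good to about 2 mm. The wrist camera is an equidistant fisheye: a pixel r from the principal point sees the ray r / f radians off the axis. A picture is of the moment at which its call begins: read the wrist's pose just before it. There is no depth.
- ctrl.close_job(): hands the job in; it is judged then, once.
The state is a dict: "t": time; "qpos": joint angles; "qvel": joint speeds; "joint_torque": joint torques, N m; "ee_pos": TCP position; "orientation": TCP orientation; "ft_force": force on the tool from outside, world axes, zero at the start; "moment": the same for the moment, N m; "width": finger opening in mm; "grasp_force": force on a finger pad.
Only numpy, scipy, OpenCV 4.12 (cv2) and the standard library are available. Lean on these libraries where they do the work, as an engineer would, in place of code of your own. Each camera call takes 0.05 s, during which the arm holds its last target. There are 200 camera calls.

## Working session

There is one attempt and no reset: what is moved stays moved. The work goes in short steps, Python scripts to look and compute and a tool call to move; the robot and the scene stay as the last step left them, time stands still between calls to the robot, and variables do not carry over. Pictures are saved under pics/ and viewed, at most 10 in all, crops included, and the job is handed in when it is done.

Besides the shell and the picture viewer there is one more tool, called as a command line: name --pt "numbers of a row" for each row, then --argument value for the rest. servo_tool: Moves the arm, as the interface text tells. Its arguments: {"type":"object","properties":{"increments":{"type":"array","items":{"type":"array","items":{"type":"number"}}}},"required":["increments"]}

```bash
mkdir -p pics
cat > h.py <<'E'
import numpy as np, cv2
from scipy.spatial.transform import Rotation as R
from workcell import ctrl
def grab(name):
    o=ctrl.get_obs(); d=ctrl.get_image(name)
    if name=="wrist":
        T=np.eye(4); T[:3,:3]=R.from_rotvec(o["orientation"]).as_matrix(); T[:3,3]=o["ee_pos"]
        d["E"]=T@np.array(d["tool_from_camera"]); d["fish"]=1
    else: d["E"]=np.array(d["extrinsics"]); d["fish"]=0
    return d
def ray(d,u,v):
    x=(u-d["cx"])/d["fx"]; y=(v-d["cy"])/d["fy"]
    if d["fish"]:
        r=np.hypot(x,y); s=np.sin(r)/r if r>1e-9 else 1; c=np.array([x*s,-y*s,-np.cos(r)])
    else: c=np.array([x,-y,-1.])
    return d["E"][:3,3], d["E"][:3,:3]@c
def onz(d,u,v,z):
    p,r=ray(d,u,v); return p+r*(z-p[2])/r[2]
def save(d,n): cv2.imwrite("pics/"+n,cv2.cvtColor(d["image"],cv2.COLOR_RGB2BGR))
E
python3 - <<'E'
from h import *
import pickle
o=ctrl.get_obs(); print(o)
for n in ["top","side","wrist"]:
    d=grab(n); save(d,n+"0.png"); pickle.dump(d,open(n+".pkl","wb")); print(n,{k:v for k,v in d.items() if k!="image"})
E
```

```text
{'t': 0.0, 'qpos': array([ 1.15199743e+00,  4.23827367e-01,  1.63071731e+00,  1.33413145e-05,
        1.08863346e+00, -1.90072396e-02]), 'qvel': array([ 0.00259556,  0.00140576,  0.00035513,  0.00144725, -0.00024391,
        0.0009874 ]), 'joint_torque': array([ 2.21417380e-03, -5.44628334e+01, -2.73670471e+01,  6.44649169e-02,
        2.27578904e-02, -1.03109285e-04]), 'ee_pos': array([243.00561939, 575.18880326, 221.8994015 ]), 'orientation': array([-6.23756055e-01, -3.07868336e+00,  2.42674020e-03]), 'ft_force': array([ 0.41075216,  0.10526903, -0.92585162]), 'moment': array([ 0.01996629, -0.00150802,  0.03163464]), 'grasp_force': 0.0, 'width': 87.81287481145478}
top {'fx': 413.26817415030104, 'fy': 413.26817415030104, 'cx': 260.1810464622496, 'cy': 192.9098444524369, 'extrinsics': array([[ 1.16970495e-02,  9.82207514e-01, -1.87434196e-01,
         3.56208827e+02],
       [-9.99931585e-01,  1.15022970e-02, -2.12664861e-03,
         2.29874069e+01],
       [ 6.71135475e-05,  1.87446249e-01,  9.82274859e-01,
         1.13152810e+03],
       [ 0.00000000e+00,  0.00000000e+00,  0.0000
[... 1344 characters left out ...]
 array([[ 6.28220231e-04,  9.55550593e-01,  2.94826507e-01,
         8.15595245e+01],
       [ 9.99999785e-01, -6.55996489e-04, -4.68839085e-06,
         6.38642964e-01],
       [ 1.88925159e-04,  2.94826447e-01, -9.55550800e-01,
        -1.63102025e+02],
       [ 0.00000000e+00,  0.00000000e+00,  0.00000000e+00,
         1.00000000e+00]]), 'E': array([[ 3.88671638e-01, -8.80609997e-01, -2.71035775e-01,
         1.68248761e+02],
       [ 9.21375039e-01,  3.70980126e-01,  1.15938706e-01,
         6.07805855e+02],
       [-1.54789759e-03, -2.94787685e-01,  9.55561523e-01,
         3.85106462e+02],
       [ 0.00000000e+00,  0.00000000e+00,  0.00000000e+00,
         1.00000000e+00]]), 'fish': 1}
```

View pics/top0.png

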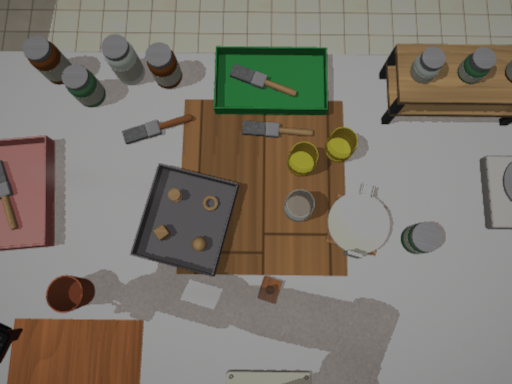

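View pics/side0.png

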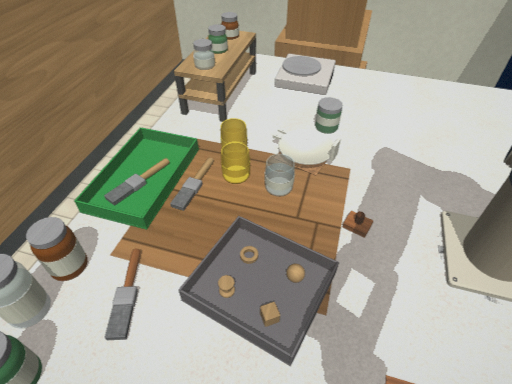

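Run:
```python
from h import *
import pickle
t=pickle.load(open("top.pkl","rb"));s=pickle.load(open("side.pkl","rb"))
a=cv2.resize(t["image"][170:280,270:455],(740,440),interpolation=cv2.INTER_CUBIC)
b=cv2.resize(t["image"][160:280,130:245],(383,400)[:2]); 
c=cv2.resize(s["image"][90:210,250:360],(357,390))
im=np.zeros((600,800,3),np.uint8)
a=cv2.resize(a,(480,285)); im[:285,:480]=a
b=cv2.resize(t["image"][160:280,130:245],(288,300));im[290:590,:288]=b
im[200:590,440:797]=0; im[205:595,440:797]=c
cv2.imwrite("pics/crop1.png",im[:,:,::-1])
for n,u,v,z in [("ball",199,244,25),("ring",211,203,11),("spool",175,195,41),("cube",162,232,37),("dish",360,222,34),("jar",299,205,45),("lidded",423,238,45),("jarrim",298,199,90)]:
    print(n,onz(t,u,v,z).round(0))
for n,u,v,z in [("ball",296,272,25),("dish",306,147,34)]: print(n,onz(s,u,v,z).round(0))
```

```text
ball [427. 187.  25.]
ring [540. 160.  11.]
spool [556. 254.  41.]
cube [457. 284.  37.]
dish [ 490. -242.   34.]
jar [532. -78.  45.]
lidded [ 448. -403.   45.]
jarrim [540. -72.  90.]
ball [428. 187.  25.]
dish [ 488. -225.   34.]
```

View pics/crop1.png

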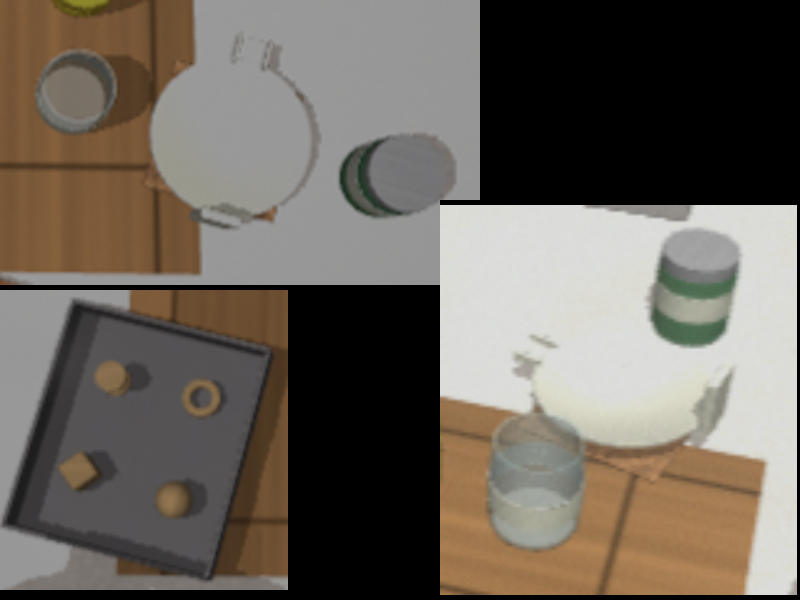

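The candidates in the top view are spool (175,195), ring (211,203), cube (162,232) and ball (199,244). The crop confirms the ball as the shaded sphere at top (199,244). The small brown knobbed block at (270,290) is outside the bin and not part of the job.

The open jar is the clear one at (299,205), and the yellow ones at (303,160) and (341,145) are look-alikes. The lidded jar is at (423,238). The dish is at (360,222), with its lip at (369,189) and grip at (354,253).

servo_tool --pt "18.4 -38.9 0 0 0 -84 0.4" --pt "18.4 -38.9 0 0 0 -84 0.4" --pt "18.4 -38.9 0 0 0 -84 0.4" --pt "18.4 -38.9 0 0 0 -84 0.4" --pt "18.4 -38.9 0 0 0 -84 0.4" --pt "18.4 -38.9 0 0 0 -84 0.4" --pt "18.4 -38.9 0 0 0 -84 0.4" --pt "18.4 -38.9 -6 0 0 -84 0.4" --pt "18.4 -38.9 -6 0 0 -84 0.4" --pt "18.4 -38.9 -6 0 0 -84 0.4" --pt "18.4 -38.9 -6 0 0 -84 0.4" --pt "18.4 -38.9 -6 0 0 -84 0.4" --pt "18.4 -38.9 -6 0 0 -84 0.4" --pt "18.4 -38.9 -6 0 0 -84 0.4" --pt "18.4 -38.9 -6 0 0 -84 0.4" --pt "18.4 -38.9 -6 0 0 -84 0.4" --pt "18.4 -38.9 -6 0 0 -84 0.4"

```text
t: 1.57
ee_pos: [427.1, 187.5, 163.0]
orientation: [2.521, 1.874, 0.001]
ft_force: [-0.1, 0.4, -0.0]
width: 61.4
grasp_force: 0.0
```

```bash
cat > look.py <<'E'
from h import *
import pickle,sys
d=grab("wrist"); n=sys.argv[1]; save(d,n+".png"); pickle.dump(d,open(n+".pkl","wb"))
o=ctrl.get_obs(); print(o["t"],o["ee_pos"].round(1),o["orientation"].round(3),o["qpos"].round(2),o["width"])
R0=R.from_rotvec(o["orientation"]).as_matrix(); print("tool y deg",np.degrees(np.arctan2(R0[1,1],R0[0,1])),"z",R0[:,2].round(3))
E
python3 look.py w1
```

```text
1.6167 [427.1 187.4 163. ] [2.522e+00 1.874e+00 1.000e-03] [0.39 0.28 2.02 0.   0.84 0.68] 61.04392672697758
tool y deg -16.77400127697395 z [ 0.001  0.    -1.   ]
```

View pics/w1.png

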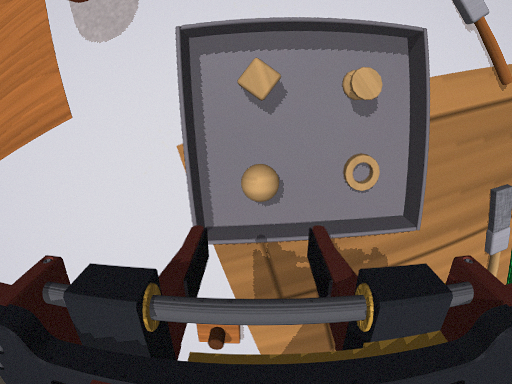

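The ball is at (261,183), well clear of the cube, spool and ring. The bin is aligned with the image.

Run:
```python
from h import *
import pickle
d=pickle.load(open("w1.pkl","rb")); im=d["image"].copy()
h=cv2.cvtColor(im,cv2.COLOR_RGB2HSV)
m=cv2.inRange(h,(8,70,60),(30,255,255)); m2=np.zeros_like(m); m2[155:208,230:292]=m[155:208,230:292]
n,l,st,c=cv2.connectedComponentsWithStats(m2); i=1+st[1:,4].argmax(); print(st[i],c[i])
x,y,w,hh,_=st[i]; print(onz(d,x+w/2-.5,y+hh/2-.5,25).round(1), onz(d,*c[i],25).round(1))
```

```text
[ 241  164   38   38 1121] [259.6280107  182.46387154]
[429.1 187.7  25. ] [429.3 187.7  25. ]
```

servo_tool --pt "0.2 0 -3 0 0 0 0.4" --pt "0.2 0 -6 0 0 0 0.4" --pt "0.2 0 -9 0 0 0 0.4" --pt "0.2 0 -11.5 0 0 0 0.4" --pt "0.2 0 -13.5 0 0 0 0.4" --pt "0.2 0 -14.6 0 0 0 0.4" --pt "0.2 0 -15.2 0 0 0 0.4" --pt "0.2 0 -15.2 0 0 0 0.4" --pt "0.2 0 -15.2 0 0 0 -1" --pt "0.2 0 -15.2 0 0 0 -1" --pt "0.2 0 -15.2 0 0 0 -1" --pt "0.2 0 -15.2 0 0 0 -1" --pt "0.2 0 -15.2 0 0 0 -1" --pt "0.2 0 -15.2 0 0 0 -1" --pt "0.2 0 -15.2 0 0 0 -1" --pt "0.2 0 -15.2 0 0 0 -1"

```text
t: 2.95
ee_pos: [429.9, 186.9, 11.4]
orientation: [2.524, 1.87, 0.002]
ft_force: [-0.6, -0.6, 7.3]
width: 39.1
grasp_force: 30.0
```

Run:
```python
from h import *
import pickle
t=pickle.load(open("top.pkl","rb"))
c=onz(t,360,222,34);l=onz(t,369.4,189.3,34);g=onz(t,353.5,252.5,84)
for a,b in [(g,l),(c,l),(g,c)]: print((b-a).round(0),np.hypot(*(b-a)[:2]),np.degrees(np.arctan2(*(b-a)[1::-1])))
print(c,l,g)
```

```text
[173. -59. -50.] 182.50015505027486 -18.999474702321386
[ 89. -28.   0.] 93.72091807767045 -17.66699384013407
[ 83. -31. -50.] 88.83131902853673 -20.405314498029558
[ 489.75013158 -241.8452365    34.        ] [ 579.05083998 -270.2880557    34.        ] [ 406.4930086  -210.87339907   84.        ]
```

servo_tool --pt "0 0 2 0 0 0 -1" --pt "0 0 5 0 0 0 -1" --pt "0 0 9 0 0 0 -1" --pt "0 0 13 0 0 0 -1" --pt "0 0 16 0 0 0 -1" --pt "0 0 18 0 0 0 -1" --pt "0 0 18 0 0 0 -1" --pt "0 0 18 0 0 0 -1"

```text
t: 3.62
ee_pos: [429.7, 186.9, 191.6]
orientation: [2.523, 1.87, 0.004]
ft_force: [-0.8, 0.0, -0.1]
width: 38.6
grasp_force: 30.0
```

servo_tool --pt "0.4 -3 0 0 0 0 -1" --pt "0.9 -6.5 0 0 0 0 -1" --pt "1.4 -10 0 0 0 0 -1" --pt "1.9 -13.5 0 0 0 0 -1" --pt "2.4 -17 0 0 0 0 -1" --pt "2.9 -20.5 0 0 0 0 -1" --pt "3.4 -24 0 0 0 0 -1" --pt "3.9 -27.5 0 0 0 0 -1" --pt "4.4 -31 0 0 0 0 -1" --pt "4.9 -34.5 0 0 0 0 -1" --pt "5.4 -38 0 0 0 0 -1" --pt "5.8 -41 0 0 0 0 -1" --pt "6.0 -42.9 0 0 0 0 -1" --pt "6.0 -42.9 0 0 0 0 -1" --pt "6.0 -42.9 0 0 0 0 -1" --pt "6.0 -42.9 0 0 0 0 -1"

```text
t: 4.95
ee_pos: [488.1, -241.1, 189.1]
orientation: [-2.521, -1.869, 0.002]
ft_force: [-0.4, -0.6, -0.3]
width: 38.6
grasp_force: 30.0
```

```bash
python3 look.py w2
```

```text
5.0 [ 488.4 -240.9  189.5] [-2.521e+00 -1.870e+00  2.000e-03] [-0.48  0.35  1.83  0.    0.96 -0.19] 38.806127249956184
tool y deg -16.863114060830018 z [-0.002  0.001 -1.   ]
```

View pics/w2.png

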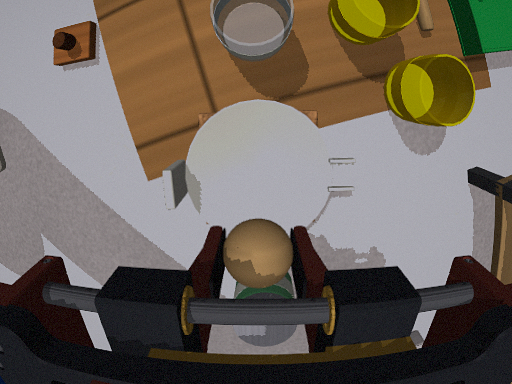

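The ball is held at (258,252). The open jar is at (252,22), the dish's tab at (175,185) and the lip prongs at (342,160) and (342,188).

Run:
```python
from h import *
import pickle
from scipy.optimize import least_squares
d=pickle.load(open("w2.pkl","rb")); im=d["image"]
h=cv2.cvtColor(im,cv2.COLOR_RGB2HSV)
m=((h[...,1]<45)&(h[...,2]>150)).astype(np.uint8)
P=[]
for u in range(205,312,2):
    v=170
    while m[v,u]: v-=1
    P.append((u,v))
print(P[::8])
W=np.array([onz(d,u,v,34) for u,v in P])[:,:2]
f=least_squares(lambda p:np.hypot(*(W-p[:2]).T)-83,[488,-240],loss="soft_l1"); f2=least_squares(lambda p:np.hypot(*(W-p[:2]).T)-p[2],[488,-240,83],loss="soft_l1")
print("circle",f.x,f.cost,f2.x)
a=onz(d,355,160,34);b=onz(d,355,188,34);l=(a+b)/2;print("lip",a,b,l, np.hypot(*(l[:2]-f.x)),np.degrees(np.arctan2(*(l[:2]-f.x)[::-1])),"normal",np.degrees(np.arctan2(*(b-a)[1::-1]))+90)
# jar rim
t=pickle.load(open("top.pkl","rb"))
print("jar",onz(d,252,22,90), onz(t,298.5,203,90))
z=np.zeros((560,800,3),np.uint8)
z[:550,:400]=cv2.resize(im[150:220,150:200],(400,560))[:550]
z[:400,400:]=cv2.resize(im[145:200,315:370],(400,400))
cv2.imwrite("pics/crop2.png",z[:,:,::-1])
```

```text
[(205, 122), (221, 109), (237, 102), (253, 99), (269, 100), (285, 104), (301, 112)]
circle [ 489.95755703 -236.53775301] 3.04546165780799 [ 489.84009195 -236.92668919   83.37411954]
lip [ 598.95683455 -250.61206122   34.        ] [ 592.13088322 -282.82731656   34.        ] [ 595.54385889 -266.71968889   34.        ] 109.81537412296001 -15.952630541707492 normal -11.963217983838007
jar [528.44610344 -89.78105612  90.        ] [529.86381966 -72.91744644  90.        ]
```

View pics/crop2.png

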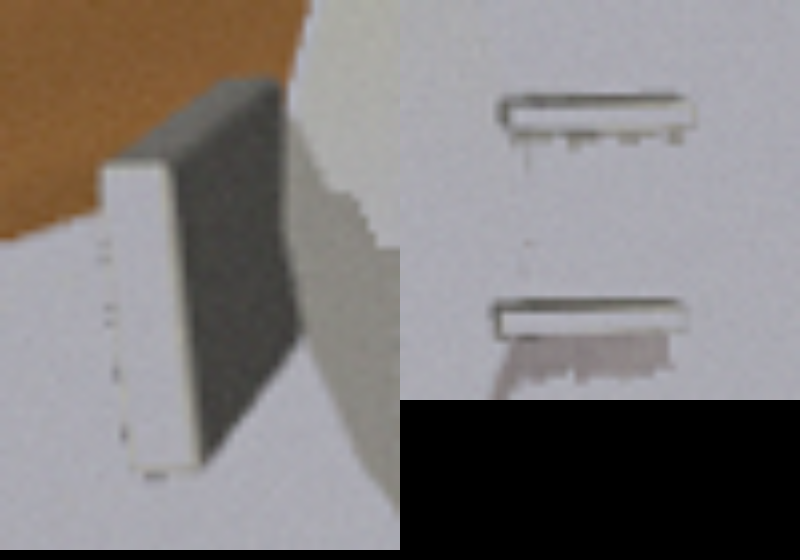

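The crop shows the tab's bright top face with corners (105,160), (165,160), (200,465) and (135,470), so its centre is at image (169,189). The lip walls end at about (355,161) and (354,189).

Run:
```python
from h import *
import pickle
d=pickle.load(open("w2.pkl","rb"))
f=lambda x,y,z=84:onz(d,150+x/8,150+y/8,z)[:2]
A,B,C,D=[f(*p) for p in [(105,160),(165,160),(200,465),(135,470)]]
g=(A+B+C+D)/4; e=(A+B-C-D); a=np.degrees(np.arctan2(e[1],e[0]))-90
print("grip",g,"yaw",a,"len",np.hypot(*e)/2)
l=(onz(d,354.9,160.8,34)+onz(d,354.2,188.7,34))[:2]/2
v=l-g; print("lip",l,"yaw g-l",np.degrees(np.arctan2(v[1],v[0])),np.hypot(*v)); u=v/np.hypot(*v)
print("centre from grip",g+88*u,"from lip",l-106*u)
# jar from top img bottom/rim: edges of rim circle by colour in w2
```

```text
grip [ 405.91272382 -213.20074321] yaw -15.772751199741052 len 38.99125310654517
lip [ 594.82784315 -267.42570903] yaw g-l -16.01525179080326 196.5433011596761
centre from grip [ 490.49729324 -237.47934728] from lip [ 492.94188453 -238.18102685]
```

servo_tool --pt "0.25 0.3 -3 0 0 0 -1" --pt "0.25 0.3 -6 0 0 0 -1" --pt "0.25 0.3 -9 0 0 0 -1" --pt "0.25 0.3 -11.5 0 0 0 -1" --pt "0.25 0.3 -13.5 0 0 0 -1" --pt "0.25 0.3 -15 0 0 0 -1" --pt "0.25 0.3 -16 0 0 0 -1" --pt "0.25 0.3 -16.7 0 0 0 -1" --pt "0.25 0.3 -16.7 0 0 0 -1" --pt "0.25 0.3 -16.7 0 0 0 -1"

```text
t: 5.83
ee_pos: [492.0, -238.9, 24.0]
orientation: [2.523, 1.871, 0.0]
ft_force: [0.7, -0.3, 0.0]
width: 38.8
grasp_force: 30.0
```

servo_tool --pt "0 0 -0.3 0 0 0 -1" --pt "0 0 -0.3 0 0 0 -1" --pt "0 0 -0.3 0 0 0 -0.05" --pt "0 0 -0.3 0 0 0 0.2" --pt "0 0 -0.3 0 0 0 0.2" --pt "0 0 -0.3 0 0 0 0.2" --pt "0 0 -0.3 0 0 0 0.2" --pt "0 0 -0.3 0 0 0 0.2" --pt "0 0 -0.3 0 0 0 0.2" --pt "0 0 -0.3 0 0 0 0.2" --pt "0 0 -0.3 0 0 0 0.2" --pt "0 0 -0.3 0 0 0 0.2"

```text
t: 6.83
ee_pos: [491.7, -239.3, 20.6]
orientation: [-2.524, -1.871, 0.0]
ft_force: [0.4, 0.7, 0.3]
width: 52.8
grasp_force: 0.0
```

servo_tool --pt "0 0 2 0 0 0 0.2" --pt "0 0 5 0 0 0 0.2" --pt "0 0 8 0 0 0 0.2" --pt "0 0 11 0 0 0 0.2" --pt "0 0 14 0 0 0 0.2" --pt "0 0 16 0 0 0 0.2" --pt "-8.5 2.4 16 0 0 0 0.2" --pt "-8.5 2.4 16 0 0 0 0.2" --pt "-8.5 2.4 16 0 0 0 0.2" --pt "-8.5 2.4 16 0 0 0 0.2" --pt "-8.5 2.4 16 0 0 0 0.2" --pt "-8.5 2.4 16 0 0 0 0.2"

```text
t: 7.83
ee_pos: [408.3, -216.0, 181.1]
orientation: [2.523, 1.87, 0.001]
ft_force: [0.3, 0.4, 0.1]
width: 52.7
grasp_force: 0.0
```

```bash
python3 look.py w3
```

```text
7.8833 [ 408.3 -215.9  180.9] [2.523e+00 1.870e+00 1.000e-03] [-0.51  0.24  2.02  0.    0.88 -0.22] 52.65857817187761
tool y deg -16.895066096497654 z [ 0.001 -0.001 -1.   ]
```

View pics/w3.png

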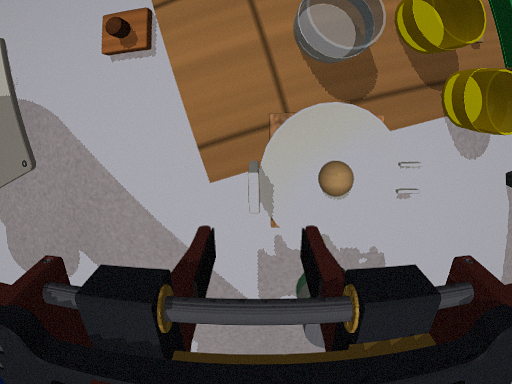

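The ball rests mid-dish at (336,179). The tab's top is at about (254,187), between x 249 and 259.

Run:
```python
from h import *
import pickle
d=pickle.load(open("w3.pkl","rb"));t=pickle.load(open("top.pkl","rb"));w2=pickle.load(open("w2.pkl","rb"));s=pickle.load(open("side.pkl","rb"))
print("ball",onz(d,336,179,30)); print("tab",onz(d,254.5,187,84))
print("jar",onz(t,299.7,205.1,90),onz(t,299.5,206.5,3),"w2 base",onz(w2,252,25,3),"w3 base",onz(d,338,31,3))
print("side rim",onz(s,280,166,90),"base",onz(s,279,185,3))
for n,D in [("w2",w2),("w3",d)]:
  p,_=ray(D,0,0); print(n,p)
z=np.zeros((600,800,3),np.uint8)
z[:300,:400]=cv2.resize(d["image"][0:90,280:400],(400,300))
z[:300,400:]=cv2.resize(w2["image"][0:90,192:312],(400,300))
z[300:,:300]=cv2.resize(t["image"][180:230,275:325],(300,300))
z[300:,300:600]=cv2.resize(s["image"][145:205,250:310],(300,300))
z[300:,600:]=cv2.resize(d["image"][145:220,235:285],(200,300))
cv2.imwrite("pics/crop3.png",z[:,:,::-1])
```

```text
ball [ 492.5292969  -240.03773229   30.        ]
tab [ 407.79172303 -207.99091901   84.        ]
jar [524.46969804 -75.94803325  90.        ] [534.60216187 -83.63533531   3.        ] w2 base [532.56574625 -69.23075704   3.        ] w3 base [546.98007798 -78.12649775   3.        ]
side rim [528.96758879 -60.13710843  90.        ] base [531.62020829 -78.44022904   3.        ]
w2 [ 512.71874708 -162.69299751  352.27680724]
w3 [ 432.14523985 -137.17893697  344.16344216]
```

View pics/crop3.png

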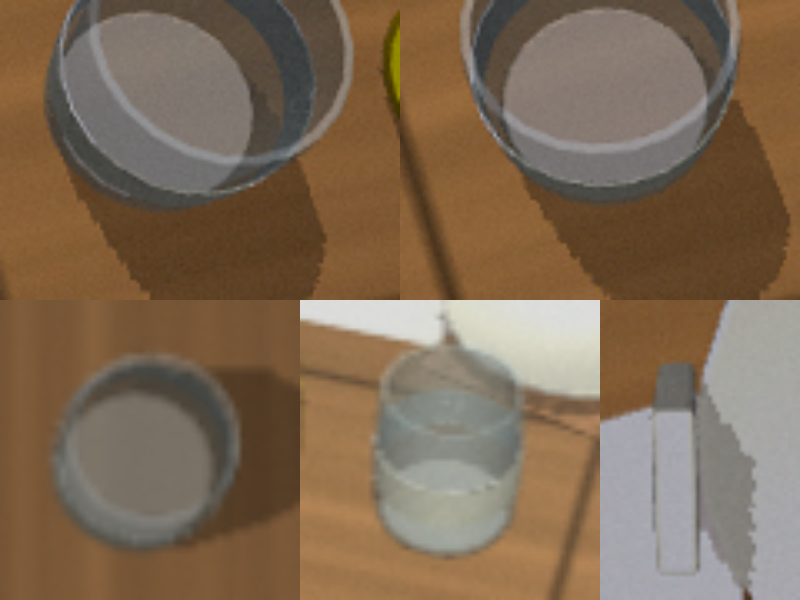

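The jar crops show the rim's near edge at w2 (252,46.5) and w3 (352,48). In the top view the rim centre is at about (299.7,204), and in the side view at about (280,163). The tab's bright top face is centred at w3 (254.3,193).

Run:
```python
from h import *
import pickle
d=pickle.load(open("w3.pkl","rb"));t=pickle.load(open("top.pkl","rb"));w2=pickle.load(open("w2.pkl","rb"));s=pickle.load(open("side.pkl","rb"))
print("tab",onz(d,254.3,193,84), "ends",onz(d,254,172.5,84),onz(d,254.5,213.5,84))
print("top",onz(t,299.7,204.2,90),"side",onz(s,280,163,90))
for D,ps in [(w2,[(252,46.5),(210,12),(294,12)]),(d,[(352,48),(385.6,15)])]: print([onz(D,*p,90).round(1) for p in ps])
u=np.array([-np.sin(np.radians(-16)),np.cos(np.radians(-16))]); print("mat pred",np.array([491,-238])+165*u)
```

```text
tab [ 405.93993808 -213.40522873   84.        ] ends [ 411.33374282 -194.89629524   84.        ] [ 400.21141348 -232.69270285   84.        ]
top [526.79555916 -75.9625131   90.        ] side [531.73813316 -71.25566377  90.        ]
[array([ 521.8, -111.7,   90. ]), array([496.3, -68.5,  90. ]), array([566.5, -90.5,  90. ])]
[array([ 525.5, -110.6,   90. ]), array([567.8, -85.8,  90. ])]
mat pred [536.48016371 -79.39182017]
```

servo_tool --pt "-0.23 0.25 -2 0 0 1 0" --pt "-0.23 0.25 -4 0 0 1 0" --pt "-0.23 0.25 -6 0 0 1 0" --pt "-0.23 0.25 -8 0 0 1 0" --pt "-0.23 0.25 -10 0 0 1 0" --pt "-0.23 0.25 -12 0 0 1 0" --pt "-0.23 0.25 -13 0 0 1 0" --pt "-0.23 0.25 -13.5 0 0 1 0" --pt "-0.23 0.25 -13.5 0 0 1 0" --pt "-0.23 0.25 -13.5 0 0 1 0"

```text
t: 8.72
ee_pos: [405.0, -213.0, 45.9]
orientation: [2.507, 1.893, 0.0]
ft_force: [0.3, 0.1, 0.7]
width: 44.2
grasp_force: 0.0
```

servo_tool --pt "0 0 0 0 0 0 -0.1" --pt "0 0 0 0 0 0 -0.2" --pt "0 0 0 0 0 0 -0.3" --pt "0 0 0 0 0 0 -0.4" --pt "0 0 0 0 0 0 -0.5" --pt "0 0 0 0 0 0 -0.55" --pt "0 0 0 0 0 0 -0.6" --pt "0 0 0 0 0 0 -0.65" --pt "0 0 0 0 0 0 -0.7" --pt "0 0 0 0 0 0 -0.75" --pt "0 0 0 0 0 0 -0.8" --pt "0 0 0 0 0 0 -0.85" --pt "0 0 0 0 0 0 -1" --pt "0 0 0 0 0 0 -1" --pt "0 0 0 0 0 0 -1" --pt "0 0 0 0 0 0 -1"

```text
t: 10.05
ee_pos: [404.5, -212.8, 45.6]
orientation: [2.507, 1.893, 0.0]
ft_force: [0.9, -0.5, 0.1]
width: 10.1
grasp_force: 30.0
```

Gripped at 10.1 mm. Next is a gentle vertical lift.

servo_tool --pt "0 0 0.05 0 0 0 -1" --pt "0 0 0.15 0 0 0 -1" --pt "0 0 0.3 0 0 0 -1" --pt "0 0 0.5 0 0 0 -1" --pt "0 0 0.8 0 0 0 -1" --pt "0 0 1.1 0 0 0 -1" --pt "0 0 1.4 0 0 0 -1" --pt "0 0 1.8 0 0 0 -1" --pt "0 0 2.2 0 0 0 -1" --pt "0 0 2.6 0 0 0 -1" --pt "0 0 3 0 0 0 -1" --pt "0 0 3.4 0 0 0 -1" --pt "0 0 3.8 0 0 0 -1" --pt "0 0 4.2 0 0 0 -1" --pt "0 0 4.5 0 0 0 -1" --pt "0 0 4.7 0 0 0 -1" --pt "0 0 4.8 0 0 0 -1" --pt "0 0 4.8 0 0 0 -1" --pt "0 0 4.8 0 0 0 -1" --pt "0 0 4.8 0 0 0 -1"

```text
t: 11.72
ee_pos: [404.3, -212.7, 93.5]
orientation: [-2.507, -1.892, 0.0]
ft_force: [0.3, 0.4, -1.7]
width: 9.8
grasp_force: 30.0
```

```bash
python3 look.py w4; python3 -c "
from h import *
o=ctrl.get_obs();print(o['moment'],o['ft_force'],o['width'],o['grasp_force'])
s=grab('side');save(s,'s4.png')
w=cv2.imread('pics/w4.png');z=np.zeros((384,800,3),np.uint8);z[:,:400]=w[:,110:510];z[:,400:]=cv2.imread('pics/s4.png')[:,100:500]
cv2.imwrite('pics/c4.png',z)"
```

```text
11.7667 [ 404.3 -212.7   93.5] [-2.507 -1.892  0.   ] [-0.51  0.4   2.08 -0.    0.67 -0.23] 9.883953853097914
tool y deg -15.904736531414146 z [-0.  0. -1.]
[-0.03462504  0.18464765 -0.0077212 ] [ 0.67721775 -0.47233691 -2.0229939 ] 9.883953853097914 29.99600261449814
```

View pics/c4.png

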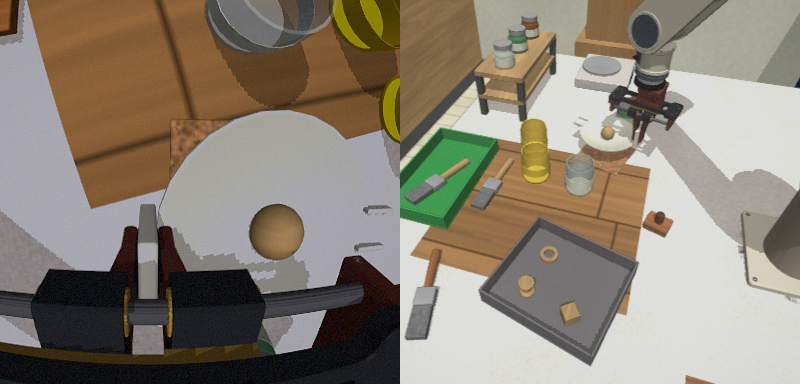

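The dish is lifted level with the ball near its middle, at (277,232) in the left half. The cube, spool and ring remain in the bin in the right half.

Run:
```python
from h import *
import pickle
d=pickle.load(open("w4.pkl","rb"))
print("ball",onz(d,387,232,77.5))
p0=np.array([404.3,-212.7]); y=np.radians(-16); U=lambda a:np.array([np.cos(a),np.sin(a)])
c0=p0+88*U(y); print("c0",c0); jar=np.array([530,-75.]); c1=jar-106*U(y+np.pi/2); print("final tcp",c1-88*U(y+np.pi/2))
P=[]
for i in range(41):
    s=i/40; s=s**3*(10-15*s+6*s*s); a=s*90
    P.append(np.r_[(c0+s*(c1-c0)-88*U(y+np.radians(a))-p0)/10,a])
P=np.array(P)
print(P[1:21].round(1).tolist()); print((P[21:]-P[20].round(1)).round(1).tolist())
```

```text
ball [ 491.91740656 -239.62680082   77.5       ]
c0 [ 488.89102924 -236.95608731]
final tcp [ 476.52635297 -261.48476901]
[[-0.0, -0.0, 0.0], [-0.0, -0.0, 0.1], [-0.0, -0.0, 0.3], [-0.0, -0.1, 0.8], [-0.0, -0.1, 1.4], [-0.1, -0.2, 2.4], [-0.1, -0.3, 3.6], [-0.1, -0.4, 5.2], [-0.1, -0.6, 7.1], [-0.2, -0.8, 9.3], [-0.2, -1.0, 11.8], [-0.1, -1.2, 14.7], [-0.1, -1.5, 17.8], [-0.0, -1.8, 21.2], [0.1, -2.1, 24.8], [0.2, -2.4, 28.6], [0.5, -2.8, 32.5], [0.7, -3.1, 36.6], [1.0, -3.4, 40.8], [1.4, -3.7, 45.0]]
[[0.3, -0.3, 4.2], [0.8, -0.5, 8.4], [1.2, -0.7, 12.5], [1.7, -0.9, 16.4], [2.2, -1.0, 20.2], [2.7, -1.1, 23.8], [3.1, -1.2, 27.2], [3.6, -1.3, 30.3], [4.0, -1.3, 33.2], [4.4, -1.3, 35.7], [4.7, -1.3, 37.9], [5.0, -1.3, 39.8], [5.2, -1.3, 41.4], [5.4, -1.2, 42.6], [5.6, -1.2, 43.6], [5.7, -1.2, 44.2], [5.8, -1.2, 44.7], [5.8, -1.2, 44.9], [5.8, -1.2, 45.0], [5.8, -1.2, 45.0]]
```

servo_tool --pt "0 0 0.1 0 0 0 -1" --pt "0 0 0.3 0 0 0 -1" --pt "0 0 0.6 0 0 0 -1" --pt "0 0 1 0 0 0 -1" --pt "0 0 1.5 0 0 0 -1" --pt "0 0 2 0 0 0 -1" --pt "0 0 2.5 0 0 0 -1" --pt "0 0 3 0 0 0 -1" --pt "0 0 3.5 0 0 0 -1" --pt "0 0 4 0 0 0 -1" --pt "0 0 4.5 0 0 0 -1" --pt "0 0 5 0 0 0 -1" --pt "0 0 5.5 0 0 0 -1" --pt "0 0 6 0 0 0 -1" --pt "0 0 6.4 0 0 0 -1" --pt "0 0 6.7 0 0 0 -1" --pt "0 0 6.9 0 0 0 -1" --pt "0 0 7 0 0 0 -1" --pt "0 0 7 0 0 0 -1" --pt "0 0 7 0 0 0 -1"

```text
t: 13.48
ee_pos: [404.4, -212.7, 163.6]
orientation: [-2.507, -1.893, 0.0]
ft_force: [0.2, -0.2, -2.1]
width: 10.0
grasp_force: 30.0
```

servo_tool --pt "0 0 0 0 0 0 -1" --pt "0 0 0 0 0 0.1 -1" --pt "0 0 0 0 0 0.3 -1" --pt "0 -0.1 0 0 0 0.8 -1" --pt "-0.05 -0.15 0 0 0 1.4 -1" --pt "-0.1 -0.2 0 0 0 2.4 -1" --pt "-0.1 -0.3 0 0 0 3.6 -1" --pt "-0.1 -0.45 0 0 0 5.2 -1" --pt "-0.15 -0.6 0 0 0 7.1 -1" --pt "-0.15 -0.8 0 0 0 9.3 -1" --pt "-0.15 -1.0 0 0 0 11.8 -1" --pt "-0.12 -1.25 0 0 0 14.7 -1" --pt "-0.08 -1.5 0 0 0 17.8 -1" --pt "0 -1.8 0 0 0 21.2 -1" --pt "0.1 -2.1 0 0 0 24.8 -1" --pt "0.25 -2.45 0 0 0 28.6 -1" --pt "0.45 -2.8 0 0 0 32.5 -1" --pt "0.7 -3.1 0 0 0 36.6 -1" --pt "1.0 -3.4 0 0 0 40.8 -1" --pt "1.4 -3.7 0 0 0 45 -1"

```text
t: 15.15
ee_pos: [418.4, -250.0, 163.7]
orientation: [-1.586, -2.712, 0.0]
ft_force: [-0.9, 0.2, -1.9]
width: 10.0
grasp_force: 30.0
```

servo_tool --pt "0.35 -0.25 0 0 0 4.2 -1" --pt "0.8 -0.5 0 0 0 8.4 -1" --pt "1.25 -0.7 0 0 0 12.5 -1" --pt "1.7 -0.9 0 0 0 16.4 -1" --pt "2.2 -1.0 0 0 0 20.2 -1" --pt "2.7 -1.1 0 0 0 23.8 -1" --pt "3.15 -1.2 0 0 0 27.2 -1" --pt "3.6 -1.25 0 0 0 30.3 -1" --pt "4.0 -1.3 0 0 0 33.2 -1" --pt "4.4 -1.3 0 0 0 35.7 -1" --pt "4.7 -1.3 0 0 0 37.9 -1" --pt "5.0 -1.3 0 0 0 39.8 -1" --pt "5.2 -1.25 0 0 0 41.4 -1" --pt "5.4 -1.2 0 0 0 42.6 -1" --pt "5.6 -1.2 0 0 0 43.6 -1" --pt "5.7 -1.2 0 0 0 44.2 -1" --pt "5.8 -1.2 0 0 0 44.7 -1" --pt "5.8 -1.2 0 0 0 44.9 -1" --pt "5.8 -1.2 0 0 0 45 -1" --pt "5.8 -1.2 0 0 0 45 -1"

```text
t: 16.82
ee_pos: [476.3, -261.8, 163.7]
orientation: [-0.435, -3.111, 0.0]
ft_force: [-0.8, -0.2, -2.4]
width: 10.0
grasp_force: 30.0
```

servo_tool --pt "0 0 0 0 0 0 -1" --pt "0 0 0 0 0 0 -1" --pt "0 0 0 0 0 0 -1" --pt "0 0 0 0 0 0 -1" --pt "0 0 0 0 0 0 -1" --pt "0 0 0 0 0 0 -1" --pt "0 0 0 0 0 0 -1" --pt "0 0 0 0 0 0 -1" --pt "0 0 0 0 0 0 -1" --pt "0 0 0 0 0 0 -1" --pt "0 0 0 0 0 0 -1" --pt "0 0 0 0 0 0 -1"

```text
t: 17.82
ee_pos: [476.4, -261.8, 163.7]
orientation: [-0.435, -3.111, 0.0]
ft_force: [-0.3, 0.9, -1.5]
width: 10.0
grasp_force: 30.0
```

```bash
python3 look.py w5; python3 -c "
from h import *
import pickle
s=grab('top');save(s,'t5.png');pickle.dump(s,open('t5.pkl','wb'))
q=grab('side');save(q,'s5.png');pickle.dump(q,open('s5.pkl','wb'))
w=cv2.imread('pics/w5.png');z=np.zeros((600,800,3),np.uint8);z[:288,:384]=cv2.resize(w,(384,288));z[:300,400:]=cv2.resize(cv2.imread('pics/s5.png')[80:200,240:400],(400,300))
z[300:,:480]=cv2.resize(cv2.imread('pics/t5.png')[170:270,270:430],(480,300))
cv2.imwrite('pics/c5.png',z)"
```

```text
17.8667 [ 476.4 -261.8  163.7] [0.435 3.111 0.   ] [-0.52  0.38  1.86  0.    0.9  -1.82] 9.604888370780833
tool y deg 74.09210285376399 z [ 0.  0. -1.]
```

View pics/c5.png

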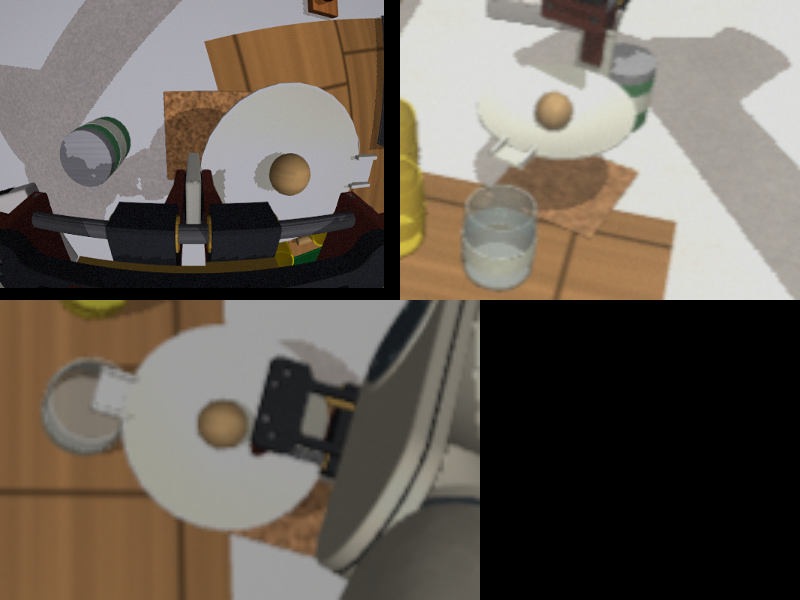

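The lip is over the clear jar, the ball is near mid-dish, and the dish clears both jars. In the top tile the lip end is at about (98,390), the jar rim centre at about (89,404) and the ball at (223,424).

Run:
```python
from h import *
import pickle
t=pickle.load(open("t5.pkl","rb"));w=pickle.load(open("w5.pkl","rb"));s=pickle.load(open("s5.pkl","rb"))
f=lambda x,y,z:onz(t,270+x/3-.3,170+(y-300)/3-.3,z).round(1)
print("lip",f(99,390,152),"jar",f(89.5,404,90),"ball",f(223,424,147))
k=512/384
print("wrist lip",onz(w,376*k,157*k,152),onz(w,369*k,185*k,152),"ball",onz(w,290*k,174*k,147))
g=lambda x,y,z:onz(s,240+x/2.5,80+y/2.5,z).round(1)
print("side lip",g(490,178,152),"jar",g(500,214,90),"ball",g(554,111,147))
c=np.array([476.4,-261.8]);u=np.array([np.cos(np.radians(74)),np.sin(np.radians(74))]);print("kin centre",c+88*u,"lip",c+194*u)
```

```text
lip [527.7 -77.4 152. ] jar [526.4 -75.5  90. ] ball [ 502.1 -177.1  147. ]
wrist lip [518.24489804 -64.46182021 152.        ] [551.2646638 -73.1599212 152.       ] ball [ 504.36064703 -173.68038321  147.        ]
side lip [ 169.3 -154.4  152. ] jar [ 136.4 -182.3   90. ] ball [  95.2 -299.3  147. ]
kin centre [ 500.65608731 -177.20897076] lip [529.87364703 -75.31523099]
```

```bash
python3 -c "
from workcell import ctrl
print(ctrl.close_job())"
```

```text
the job is handed in; nothing more can be done
None
```

I handed the job in at about 18 s with the dish held level in the air, about 120 mm up and turned a quarter turn. The lip measured within about 5 mm of the open jar's mouth centre by the top camera, with the ball near the middle of the dish and the cube, spool and ring left in the bin. The hand-in returned no verdict.

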